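# Pack the dropper bottle and latch the carrying case

## Task

Pack the brown dropper bottle for transport: stand it upright inside the open grey case with the sloping front and shut the lid fully. Then swing the latch's wire loop over the hook on the lid, and pull the latch lever over and press it down past centre until it lies flat on the slope and the loop is drawn tight in the hook. Leave the beaker, the timer and the tape roll where they are, and let go of everything at the end.

Things in the scene. Friction and masses are not known exactly. Their poses are not given: they have to be found in the camera images.
- case: Grey case, fixed, 132 mm wide (y). Origin on the worktop; x to its back (hinge), -x to its front (latch), z up. Hollow: x -38 to 70, y -62 to 62 mm, floor z = 10, wall tops z = 77 mm; shut lid's flat top z = 93 mm. In front of the hollow the case slopes down at 20 degrees to x = -170, z = 30 mm; the latch sits mid-slope, y = 0.
- lid (a joint): Lid angle, rad: 0 shut, 1.4 to 1.8 as found, 1.9 fully open; grows about the case's +y. A stiff hinge holds it anywhere (2 to 3 N at the free edge moves it): push it all the way down. A 132 mm wide flat shell, top 16 mm above the hinge axis when shut, with a nose plate sloping 20 degrees at the free edge that carries the steel hook.
- lid_axis (a point): Middle of the lid's hinge axis, at case x = 72, y = 0, z = 77 mm. The axis runs along the case's y.
- lid_edge (a point): Middle of the lid's free edge (the end of the nose plate), 147 mm from the hinge axis; moves with the lid. When shut it lies at case x = -75, z = 69 mm.
- keeper_seat (a point): On the lid: where the centre of the loop's bar sits in the hook (case x = -60, z = 85 mm when shut). The hook is an upright 30 mm wide, 16 mm high, 4 to 9 mm down the slope from here; its lip reaches 3 mm past here towards the lid, above the bar. The bar must come down on the nose 7 mm or more up the slope from here; then it is drawn under the lip.
- lever_axis (a point): Middle of the latch lever's hinge axis (along the case's y), fixed on the slope at case x = -117, y = 0, z = 67 mm.
- lever (a joint): Lever angle, rad: 0 closed, pointing down the slope (to case -x); grows about the case's +y: 1.92 straight up, 2.36 stop, leaning 25 degrees to the lid. 2.0 to 2.25 as found. Stays where left (1.5 N at the tip moves it). With the loop hooked, resistance (a few N) begins at about 0.9, dead centre is near 0.4; below 0.3 the loop pulls it shut.
- lever_tip (a point): Point on the lever's end, on the face that looks up when closed and towards the lid when the lever stands; 51 mm from the lever axis. The lever is a steel plate 32 mm wide, 5 mm thick, with a thicker (10 mm) end.
- loop (a joint): Angle of the wire loop on the lever, rad, growing as it swings up and away from the lid; its angle above the uphill slope direction is (loop - lever). Swings freely. As found at its stop 3.84, standing up, leaning 20 to 40 degrees from vertical to the case's front. Pushed past vertical to the lid it falls over the hook if the lever still stands at 1.93 or more.
- loop_bar (a point): Middle of the loop's cross bar (8 mm thick, 46 mm long, along case y), which goes in the hook. The loop is a U of wire 51 mm wide over all (legs 5 mm thick, 41 mm clear between, one each side of the lever); bar 75.5 mm from the loop's pivot. The pivot is on the lever, 18 mm from the lever axis.
- bottle_center (a point): Centre, half-way up, of the loose brown dropper bottle with a light cap: 25 mm across, 66 mm tall (body up to 50 mm, cap above), about 30 g, standing on the worktop.
- beaker_center (a point): Centre of the plastic beaker, 82 x 90 mm, 94 mm tall; bystander.
- timer_center (a point): Centre of the desk timer, 41 x 66 mm, 54 mm tall; bystander.
- tape_center (a point): Centre of the tape roll lying flat, 67 mm across, 19 mm tall; bystander.

How it is judged:
On the way, in this order (a step that is already met when the one before it is completed fails the run):
1. the bottle stands upright inside the case, released (x of bottle_center in the frame of case between -0.036 and 0.068 m and y of bottle_center in the frame of case between -0.06 and 0.06 m and z of bottle_center in the frame of case below 0.05 m and angle between bottle_center's own z axis and vertical below 0.15 rad and contact force between bottle and the fingers below 0.05 N), for 0.2 s.
2. the lid is shut (value of joint lid below 0.06 rad), for 0.1 s.
3. the loop's bar lies behind the hook on the lid (value of joint lid below 0.06 rad and distance between loop_bar and keeper_seat below 0.028 m and x of loop_bar in the frame of keeper_seat above -0.003 m and z of loop_bar in the frame of keeper_seat below 0.009 m), for 0.2 s.
4. the lever is pressed down past centre with the loop drawn tight in the hook (value of joint lever below 0.15 rad and distance between loop_bar and keeper_seat below 0.005 m), for 0.2 s.
At the end, for the whole second after the job is handed in: The bottle stands upright (within 9 degrees) on the floor of the case, the lid is shut (under 0.04 rad), the loop's bar sits in the hook (within 5 mm of its seat) and the lever lies flat, past centre (under 0.10 rad), at rest (value of joint lid below 0.04 rad and value of joint lever below 0.1 rad and distance between loop_bar and keeper_seat below 0.005 m and x of bottle_center in the frame of case between -0.036 and 0.068 m and y of bottle_center in the frame of case between -0.06 and 0.06 m and z of bottle_center in the frame of case below 0.05 m and angle between bottle_center's own z axis and vertical below 0.15 rad and velocity of joint lever below 0.05 rad/s); the robot touches nothing.
It fails at once if the beaker, the timer or the tape roll is moved by more than 30 mm (distance of any of beaker_center, timer_center, tape_center from where it was at the start of the episode above 0.03 m).
It also fails if it takes over 64 s, if anything falls off the work surface, if the arm or the gripper's body presses on something with over 40 N, if the wrist force passes 120 N, or if a joint passes its speed limit or range.

## Robot

A 6-joint arm with a two-finger parallel gripper is mounted at the origin on a cart in front of the work surface, level with it; the furniture and walls round the work are solid. World frame = base frame: x ahead of the robot, y to its left, z up, the work surface at z = 0. Lengths are in m, angles in rad, forces in N, time in s.
With the tool pointing down it reaches from about 0.275 to 0.775 m from the base axis. Payload 14.6 kg.
Tool frame: the origin (TCP) lies between the finger pads; the fingertips stand 14 mm ahead of it and the grasp point (between the pads) lies 5 mm behind it; z points along the fingers, x is the direction in which the jaws open and shut, and the axes are right-handed (so a half turn about z gives the same grasp; the last joint's range is limited). The gripper opens to 85 mm and grips with 20 to 120 N. Pads are 22 mm wide; open, the fingers measure 114 mm over their backs; the gripper's body (76 mm by 85 mm) begins 54 mm behind the grasp point. The pads swing forward as they close: fully open they stand 13 mm farther back than shut.
Start: joints at [1.057, 0.263, -0.048, 1.259, 0, 1.415], TCP at [0.184, 0.492, 0.245] pointing down, gripper open.
Joint ranges: [-2.65, 2.65], [-0.89, 1.7], [-1.18, 1.37], [-2.13, 2.11], [-1.35, 1.29], [-3.14, 3.14]. Speed limits (rad/s): [1.89, 1.89, 2.57, 2.79, 3.14, 3.14].

## Interface

Orientations are given as a unit quaternion [x, y, z, w].
In Python, from cell import * gives the robot as it stands.
- The arm moves only by the tool play_rows, never from a script. Its argument "targets" is a list of rows, each a list of 3 entries, a list of its own where there are three numbers: the opening, from -1 (shut) to 1 (fully open), then the shift along the tool's x, y, z in m, then the turn, a rotation vector about the tool's x, y, z in rad. In form: [[jaw, [x, y, z], [wx, wy, wz]], ...]. A call has 1 to 8 rows; each row is the pose to reach, as a shift and turn from the pose commanded when the call began, along the tool's axes at that moment; what a row does not reach only later rows make up. A row lasts 1/8 s, in which the tool goes at most 62.5 mm and 10.7 degrees, less where a joint would pass 70% of its speed; a pose out of reach is approached as far as the arm can. A call with a gripper value outside its range is refused whole. The fingers move at their own pace and stop on an object; the grip force is fixed at half the most. Time passes only in rows, so rows that repeat a pose let the fingers close. It gives the time, the measured TCP pose, the force and the opening at its end, in the units of the state.
- sense(): the state, without advancing time (a new reading comes with each control period).
- read_camera(name): name is "scene" or "top"; returns the picture (400x640x3 uint8, red, green, blue); there is no depth.
- camera_params(name): a dict with "fx", "fy", "cx", "cy" (pixels), "R" (3x3) and "t" (3): a world point X has camera coordinates R X + t. Camera axes: x right, y down, z forward; pixel columns grow to the right and rows downward; lengths in m; the calibration is good to about 2 mm. A picture is of the moment at which its call begins. camera_params takes no time and is no camera call.
- job_done(): hands the job in, once; it reports no verdict.
The state is a dict: "time_s": time; "joint_pos": joint angles; "dq": joint speeds; "joint_efforts": joint torques, N m; "tcp_pos": TCP position; "tcp_rot": TCP orientation; "wrist_force": force on the tool from outside, world axes, zero at the start; "wrist_torque": the same for the moment, N m; "grip_width": finger opening in m.
Only numpy, scipy, OpenCV 4.12 (cv2) and the standard library are available. Lean on these libraries where they do the work, as an engineer would, in place of code of your own. Each camera call takes 0.05 s, during which the arm holds its last target.

## Working session

There is one attempt and no reset: what is moved stays moved. The work goes in short steps, Python scripts to look and compute and a tool call to move; the robot and the scene stay as the last step left them, time stands still between calls to the robot, and variables do not carry over. Pictures are saved under pics/ and viewed, and the job is handed in when it is done.

Besides the shell and the picture viewer there is one more tool, called in YAML: its name, and indented under it one key for each argument. play_rows: Moves the arm, as the interface text tells. Its arguments: {"type":"object","properties":{"targets":{"type":"array"}},"required":["targets"]}

```bash
ls; mkdir -p pics; python3 - <<'E'
from cell import *
import cv2
for n in ("scene","top"):
    im=read_camera(n); cv2.imwrite(f"pics/{n}0.png",im[:,:,::-1]); print(n,camera_params(n))
print(sense())
E
```

```text
pics
scene {'fx': 420.56927760562644, 'fy': 420.56927760562644, 'cx': 319.37246876927946, 'cy': 198.5150186513448, 'R': array([[ 0.8962347 , -0.44356138,  0.0040823 ],
       [-0.28191934, -0.5766871 , -0.76678124],
       [ 0.34246876,  0.68606508, -0.64189552]]), 't': array([-0.49861485,  0.20150819,  1.18604031])}
top {'fx': 393.5007200465151, 'fy': 393.5007200465151, 'cx': 324.60089986753263, 'cy': 206.1291317029996, 'R': array([[ 0.01010096, -0.99979368,  0.01762315],
       [-0.98561278, -0.01292823, -0.16852392],
       [ 0.16871698, -0.01566734, -0.98554001]]), 't': array([-0.04087605,  0.50829848,  1.0274145 ])}
{'time_s': 0.1, 'joint_pos': array([ 1.05667046e+00,  2.63476423e-01, -4.88278812e-02,  1.25938070e+00,
       -3.85180140e-05,  1.41550494e+00]), 'dq': array([ 0.00148715, -0.00164819, -0.00030426,  0.00023165,  0.00049904,
       -0.00048727]), 'joint_efforts': array([ 2.58118220e-03, -6.38574815e+01,  3.85063612e+01,  9.97025549e-03,
       -1.55541438e-04,  5.35204691e-06]), 'tcp_pos': array([0.18427879, 0.49137482, 0.24488921]), 'tcp_rot': array([ 8.21943703e-01,  5.69568566e-01, -3.91583008e-04,  2.10884683e-04]), 'wrist_force': array([-0.30261687, -0.78987766,  0.26737536]), 'wrist_torque': array([0.00857474, 0.00469225, 0.01530967]), 'grip_width': 0.0854561698877759}
```

View pics/scene0.png

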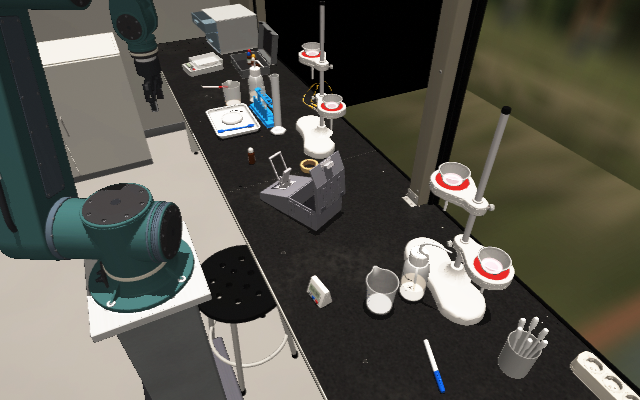

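View pics/top0.png

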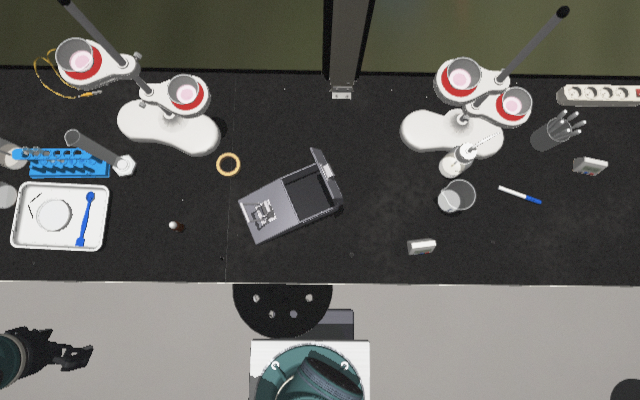

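```bash
python3 - <<'E'
import cv2
a=cv2.imread("pics/top0.png")[140:255,150:360]; cv2.imwrite("pics/t0z.png",cv2.resize(a,None,fx=3.8,fy=3.8,interpolation=cv2.INTER_CUBIC))
a=cv2.imread("pics/scene0.png")[140:240,235:360]; cv2.imwrite("pics/s0z.png",cv2.resize(a,None,fx=6,fy=6,interpolation=cv2.INTER_CUBIC))
E
```

```text
(no output)
```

View pics/t0z.png

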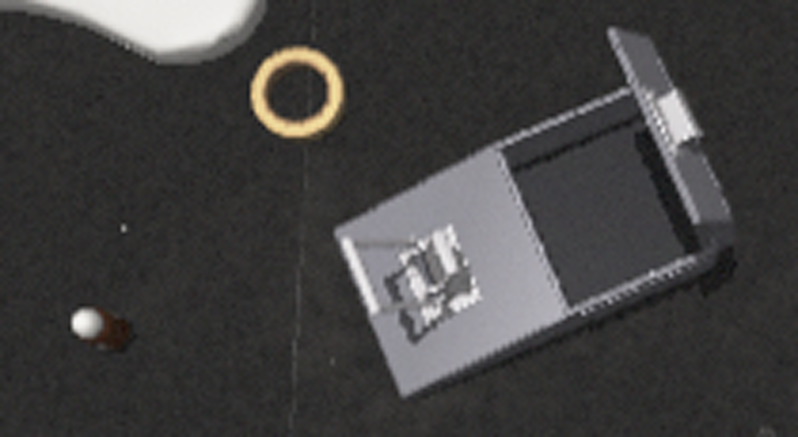

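View pics/s0z.png

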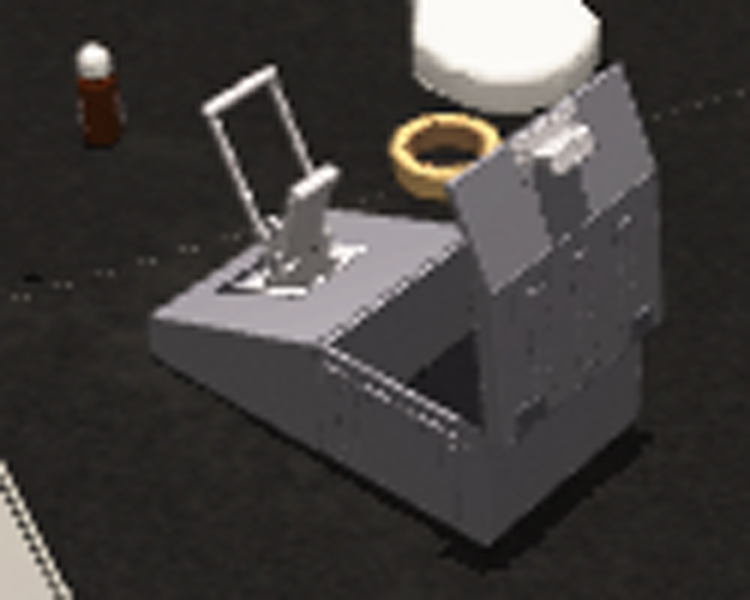

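```bash
cat > h.py <<'E'
import numpy as np
from scipy.optimize import least_squares
from scipy.spatial.transform import Rotation as Ro
from cell import camera_params
C={n:camera_params(n) for n in("scene","top")}
def proj(n,X):
    c=C[n]; p=np.asarray(X)@c["R"].T+c["t"]; return np.stack([c["fx"]*p[...,0]/p[...,2]+c["cx"],c["fy"]*p[...,1]/p[...,2]+c["cy"]],-1)
def c2w(P,case):
    x,y,a=case; P=np.asarray(P,float); c,s=np.cos(a),np.sin(a)
    return np.stack([x+c*P[...,0]-s*P[...,1],y+s*P[...,0]+c*P[...,1],P[...,2]],-1)
def w2c(P,case):
    x,y,a=case; P=np.asarray(P,float); c,s=np.cos(a),np.sin(a); dx=P[...,0]-x; dy=P[...,1]-y
    return np.stack([c*dx+s*dy,-s*dx+c*dy,P[...,2]],-1)
def pol(o,r,deg,y=0):  # angle from +x to +z in case frame
    t=np.radians(deg); return np.array([o[0]+r*np.cos(t),y,o[2]+r*np.sin(t)])
LA=np.array([-.117,0,.067]); HA=np.array([.072,0,.077])
def lid_pt(q,x,y,z): # point at shut case coords
    d=np.array([x,y,z])-HA; c,s=np.cos(q),np.sin(q)
    return HA+np.array([d[0]*c+d[2]*s,d[1],-d[0]*s+d[2]*c])
def pivot(lev): return pol(LA,.018,220.5-np.degrees(lev))
def bar(lev,loop,y=0): return pol(pivot(lev),.0755,20+np.degrees(loop-lev),y)
def levpt(lev,r,y=0,off=0):
    a=200-np.degrees(lev); p=pol(LA,r,a,y); return pol(p,off,a-90,y)
def ray(n,u,v):
    c=C[n]; d=np.array([(u-c["cx"])/c["fx"],(v-c["cy"])/c["fy"],1]); return -c["R"].T@c["t"], c["R"].T@d
def tri(a,b):
    (o1,d1),(o2,d2)=ray("scene",*a),ray("top",*b)
    s=np.linalg.lstsq(np.stack([d1,-d2],1),o2-o1,rcond=None)[0]
    p,q=o1+s[0]*d1,o2+s[1]*d2; return (p+q)/2,np.linalg.norm(p-q)
def onz(n,u,v,z):
    o,d=ray(n,u,v); return o+d*(z-o[2])/d[2]
E
cat > fit.py <<'E'
from h import *
tz=lambda u,v:(u/3.8+150,v/3.8+140)
sz=lambda u,v:(u/6+235,v/6+140)
def model(p):
    case=p[:3]; lid,lev=p[3:5]
    M={'f+':(-.17,.066,.03),'f-':(-.17,-.066,.03),'t+':(-.038,.062,.078),'t-':(-.038,-.066,.078),'fb-':(-.17,-.066,0),
       'le+':lid_pt(lid,-.075,.066,.069),'le-':lid_pt(lid,-.075,-.066,.069),
       'b+':bar(lev,3.84,.023),'b-':bar(lev,3.84,-.023),'tip+':levpt(lev,.051,.016),'tip-':levpt(lev,.051,-.016)}
    return {k:c2w(v,case) for k,v in M.items()}
obs=[("top",'f+',tz(338,232)),("top",'f-',tz(403,397)),("top",'t-',tz(570,312)),("top",'t+',tz(498,152)),
("scene",'f-',sz(150,318)),("scene",'fb-',sz(150,352)),("scene",'t-',sz(322,346)),
("top",'le+',tz(610,28)),("scene",'le+',sz(620,64)),("scene",'le-',sz(450,186)),
("scene",'b-',sz(209,108)),("scene",'b+',sz(272,72)),("top",'b+',tz(343,240)),("top",'b-',tz(373,308)),]
def res(p):
    M=model(p); return np.concatenate([proj(n,M[k])-np.array(o) for n,k,o in obs])
g=onz("top",*tz(480,270),.05)
r=least_squares(res,[g[0],g[1],-1.1,1.6,2.1],loss='soft_l1')
print(r.x, np.round(res(r.x).reshape(-1,2),1).tolist())
case=r.x[:3]
np.save("case.npy",r.x)
M=model(r.x); print({k:np.round(v,3) for k,v in M.items()})
# bottle
print("bottle", tri(sz(98,92),tz(100,323)))
print(onz("scene",*sz(98,140),0), onz("top",*tz(118,335),0), onz("top",*tz(86,322),.066))
for z in(0,.066): print([proj("scene",[.0,.0,0])])
print("tape",onz("top",*tz(297,92),.01)," ")
E
python3 fit.py
```

```text
[ 0.53566692  0.02117172 -1.14180666  1.4936674   2.15893015] [[-0.9, -1.0], [0.3, -0.5], [0.4, -0.1], [0.2, -1.6], [-0.8, -0.8], [-0.0, 0.4], [-0.9, -0.5], [0.5, -0.8], [-0.4, -0.4], [-0.5, -0.5], [-0.5, 0.1], [-1.2, -0.1], [1.0, 0.7], [0.3, -0.1]]
{'f+': array([0.525, 0.203, 0.03 ]), 'f-': array([0.405, 0.148, 0.03 ]), 't+': array([0.576, 0.082, 0.078]), 't-': array([0.46 , 0.028, 0.078]), 'fb-': array([0.405, 0.148, 0.   ]), 'le+': array([0.618, 0.001, 0.223]), 'le-': array([ 0.498, -0.054,  0.223]), 'b+': array([0.493, 0.17 , 0.153]), 'b-': array([0.451, 0.15 , 0.153]), 'tip+': array([0.507, 0.123, 0.117]), 'tip-': array([0.477, 0.11 , 0.117])}
bottle (array([0.45369625, 0.36671204, 0.03084321]), np.float64(3.701220611575111e-05))
[0.4482959  0.36045554 0.        ] [0.44861206 0.36405946 0.        ] [0.45012002 0.36370237 0.066     ]
[array([142.56390056, 269.96971648])]
[array([142.56390056, 269.96971648])]
tape [0.63195306 0.24033534 0.01      ]
```

```bash
python3 - <<'E'
from h import *
import cv2
for n,f,x0,y0,x1,y1 in(("top",8,155,205,205,245),("scene",10,235,140,275,175)):
    im=cv2.imread(f"pics/{n}0.png")[y0:y1,x0:x1]; im=cv2.resize(im,None,fx=f,fy=f,interpolation=cv2.INTER_NEAREST)
    for z,col,r in((0,(0,255,0),.0125),(.05,(255,255,0),.0125),(.066,(0,255,255),.006)):
        P=[proj(n,[.450+r*np.cos(a),.3635+r*np.sin(a),z]) for a in np.linspace(0,6.3,40)]
        cv2.polylines(im,[np.int32((np.array(P)-[x0,y0]+.5)*f)],True,col,1)
    cv2.imwrite(f"pics/bz_{n}.png",im)
a=cv2.imread("pics/bz_top.png");b=cv2.imread("pics/bz_scene.png")
h=max(a.shape[0],b.shape[0]);pad=lambda m:cv2.copyMakeBorder(m,0,h-m.shape[0],0,0,cv2.BORDER_CONSTANT)
cv2.imwrite("pics/bz.png",np.hstack([pad(a),pad(b)]))
E
```

```text
(no output)
```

View pics/bz.png

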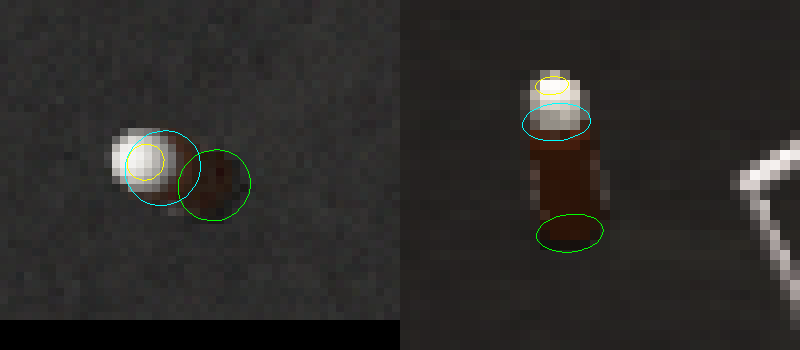

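```bash
cat >> h.py <<'E'
CASE=np.load("case.npy")[:3]
def go(p,jaw,incase=False,tilt=None):
    "shift, turn in tool frame from the measured pose; p world (or case) TCP target, jaw = world degrees of tool x"
    from cell import sense
    s=sense(); R=Ro.from_quat(s["tcp_rot"])
    if incase: p=c2w(p,CASE)
    j=np.radians(jaw); T=Ro.from_matrix(np.array([[np.cos(j),np.sin(j),0],[np.sin(j),-np.cos(j),0],[0,0,-1]]))
    if tilt is not None: T=Ro.from_rotvec(tilt)*T
    print("t",round(s["time_s"],2),"tcp",np.round(s["tcp_pos"],4),"case",np.round(w2c(s["tcp_pos"],CASE),4),"jaw",np.round(np.degrees(np.arctan2(R.as_matrix()[1,0],R.as_matrix()[0,0])),1),"F",np.round(s["wrist_force"],1),"w",round(float(s["grip_width"]),4),"j6",np.round(s["joint_pos"][[0,5]],2))
    print("shift",np.round(R.inv().apply(np.asarray(p)-s["tcp_pos"]),4).tolist(),"turn",np.round((R.inv()*T).as_rotvec(),3).tolist())
E
python3 - <<'E'
from h import *
print(np.degrees(CASE[2])+90)
go([.4515,.365,.14],24.6)
go([.4515,.365,.033],24.6)
E
```

```text
24.579297580531602
t 0.1 tcp [0.1843 0.4914 0.2449] case [-0.5738 -0.124   0.2449] jaw 69.4 F [-0.3 -0.8  0.3] w 0.0855 j6 [1.06 1.42]
shift [-0.0244, 0.2946, 0.1049] turn [0.0, 0.001, 0.783]
t 0.1 tcp [0.1843 0.4914 0.2449] case [-0.5738 -0.124   0.2449] jaw 69.4 F [-0.3 -0.8  0.3] w 0.0855 j6 [1.06 1.42]
shift [-0.0243, 0.2946, 0.2119] turn [0.0, 0.001, 0.783]
```

play_rows:
  targets:
    - [0.3,[-0.0245,0.2945,0.08],[0,0,0.783]]
    - [0.3,[-0.0245,0.2945,0.08],[0,0,0.783]]
    - [0.3,[-0.0245,0.2945,0.105],[0,0,0.783]]
    - [0.3,[-0.0245,0.2945,0.105],[0,0,0.783]]
    - [0.3,[-0.0245,0.2945,0.105],[0,0,0.783]]
    - [0.3,[-0.0245,0.2945,0.105],[0,0,0.783]]
    - [0.3,[-0.0245,0.2945,0.105],[0,0,0.783]]
    - [0.3,[-0.0245,0.2945,0.105],[0,0,0.783]]

```text
time_s: 1.1
tcp_pos: [0.4507, 0.3659, 0.1408]
tcp_rot: [0.977, 0.214, 0.0, -0.0]
wrist_force: [0.1, -0.4, -0.4]
grip_width: 0.0555
```

```bash
python3 - <<'E'
from h import *
go([.4515,.365,.033],24.6)
E
```

```text
t 1.1 tcp [0.4507 0.3659 0.1408] case [-0.3488  0.0661  0.1408] jaw 24.7 F [ 0.1 -0.4 -0.4] w 0.0555 j6 [0.54 1.68]
shift [0.0003, 0.0011, 0.1078] turn [-0.0, -0.0, 0.001]
```

play_rows:
  targets:
    - [0.3,[0,0.001,0.05],[0,0,0]]
    - [0.3,[0,0.001,0.09],[0,0,0]]
    - [0.3,[0,0.001,0.108],[0,0,0]]
    - [0.3,[0,0.001,0.108],[0,0,0]]
    - [-0.4,[0,0.001,0.108],[0,0,0]]
    - [-0.7,[0,0.001,0.108],[0,0,0]]
    - [-0.7,[0,0.001,0.108],[0,0,0]]
    - [-0.7,[0,0.001,0.108],[0,0,0]]

```text
time_s: 2.1
tcp_pos: [0.4524, 0.3649, 0.0337]
tcp_rot: [0.977, 0.213, 0.001, -0.001]
wrist_force: [-1.7, 0.3, 6.9]
grip_width: 0.0235
```

```bash
python3 - <<'E'
from h import *
import cv2
go([-.015,0,.17],24.6,True)
a=read=__import__('cell').read_camera("scene")[110:230,200:360,::-1]
cv2.imwrite("pics/s1.png",cv2.resize(a,None,fx=5,fy=5))
E
```

```text
t 2.1 tcp [0.4524 0.3649 0.0337] case [-0.3472  0.0673  0.0337] jaw 24.6 F [-1.7  0.3  6.9] w 0.0235 j6 [0.54 1.68]
shift [-0.067, 0.3321, -0.1367] turn [-0.001, -0.002, -0.0]
```

View pics/s1.png

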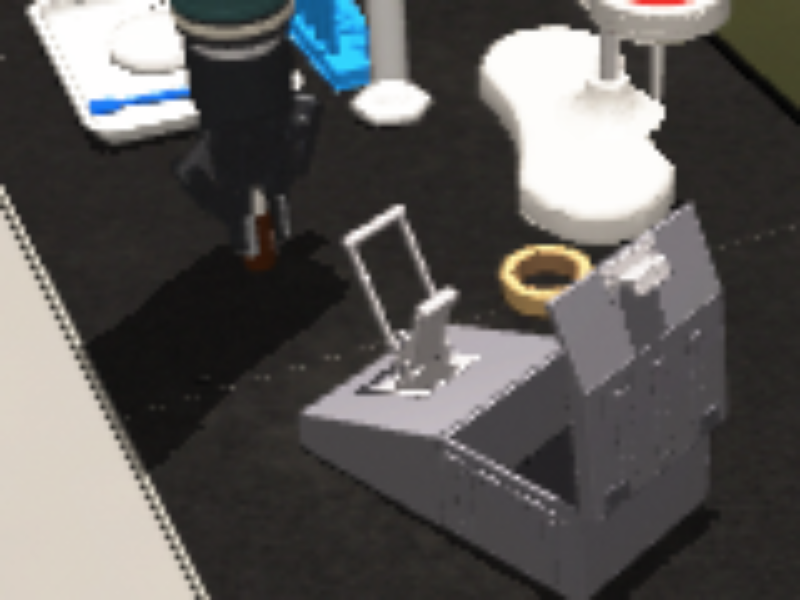

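play_rows:
  targets:
    - [-0.7,[0,0,-0.05],[0,0,0]]
    - [-0.7,[0,0,-0.11],[0,0,0]]
    - [-0.7,[0,0,-0.17],[0,0,0]]
    - [-0.7,[-0.009,0.045,-0.2],[0,0,0]]
    - [-0.7,[-0.02,0.1,-0.2],[0,0,0]]
    - [-0.7,[-0.033,0.16,-0.2],[0,0,0]]
    - [-0.7,[-0.045,0.22,-0.2],[0,0,0]]
    - [-0.7,[-0.057,0.28,-0.2],[0,0,0]]

```text
time_s: 3.15
tcp_pos: [0.5168, 0.0841, 0.2333]
tcp_rot: [0.977, 0.213, 0.001, 0.0]
wrist_force: [0.6, -0.2, -0.9]
grip_width: 0.0233
```

```bash
python3 - <<'E'
from h import *
go([-.015,0,.14],24.6,True)
E
```

```text
t 3.15 tcp [0.5168 0.0841 0.2333] case [-0.0651  0.009   0.2333] jaw 24.6 F [ 0.6 -0.2 -0.9] w 0.0233 j6 [0.01 1.15]
shift [-0.0091, 0.05, 0.0933] turn [0.001, -0.002, -0.0]
```

play_rows:
  targets:
    - [-0.7,[-0.009,0.05,0],[0,0,0]]
    - [-0.7,[-0.009,0.05,0.02],[0,0,0]]
    - [-0.7,[-0.009,0.05,0.06],[0,0,0]]
    - [-0.7,[-0.009,0.05,0.1],[0,0,0]]
    - [-0.7,[-0.009,0.05,0.135],[0,0,0]]
    - [-0.7,[-0.009,0.05,0.165],[0,0,0]]
    - [-0.7,[-0.009,0.05,0.18],[0,0,0]]
    - [-0.7,[-0.009,0.05,0.186],[0,0,0]]

```text
time_s: 4.15
tcp_pos: [0.5291, 0.0368, 0.0462]
tcp_rot: [0.977, 0.213, -0.0, 0.0]
wrist_force: [-0.3, 0.5, 0.8]
grip_width: 0.0234
```

```bash
python3 - <<'E'
from h import *
import cv2
from cell import read_camera
go([-.015,0,.045],24.6,True)
a=read_camera("scene")[110:230,220:380,::-1]
cv2.imwrite("pics/s2.png",cv2.resize(a,None,fx=5,fy=5))
E
```

```text
t 4.15 tcp [0.5291 0.0368 0.0462] case [-0.0169  0.0005  0.0462] jaw 24.6 F [-0.3  0.5  0.8] w 0.0234 j6 [-0.08  1.06]
shift [-0.0005, 0.0019, 0.0012] turn [-0.0, 0.0, -0.0]
```

View pics/s2.png

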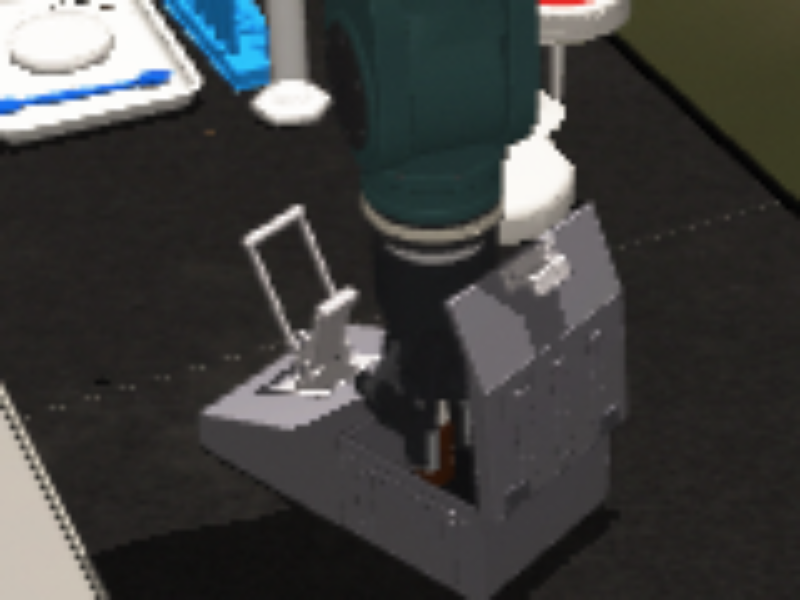

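play_rows:
  targets:
    - [-0.7,[0,0.001,0.0015],[0,0,0]]
    - [-0.7,[0,0.001,0.0025],[0,0,0]]
    - [-0.45,[0,0.001,0.0025],[0,0,0]]
    - [-0.35,[0,0.001,0.0025],[0,0,0]]
    - [-0.1,[0,0.001,0.0025],[0,0,0]]
    - [0,[0,0.001,0.0025],[0,0,0]]
    - [0,[0,0.001,0.0],[0,0,0]]
    - [0,[0,0.001,-0.02],[0,0,0]]

```text
time_s: 5.2
tcp_pos: [0.5289, 0.0359, 0.0659]
tcp_rot: [0.977, 0.213, -0.001, -0.0]
wrist_force: [-0.1, -0.8, 0.1]
grip_width: 0.0423
```

play_rows:
  targets:
    - [0,[0,0,-0.03],[0,0,0]]
    - [0,[0,0,-0.07],[0,0,0]]
    - [0,[0,0,-0.12],[0,0,0]]
    - [0,[0,0,-0.17],[0,0,0]]
    - [0,[0,0,-0.22],[0,0,0]]
    - [0,[0,0,-0.26],[0,0,0]]
    - [0,[0,0,-0.26],[0,0,0]]

```text
time_s: 6.08
tcp_pos: [0.5304, 0.0358, 0.329]
tcp_rot: [0.977, 0.213, 0.002, 0.001]
wrist_force: [-0.9, -0.2, -0.6]
grip_width: 0.0426
```

```bash
python3 - <<'E'
from h import *
import cv2
from cell import read_camera
go([.125,0,.32],24.6,True)
go([.125,0,.16],24.6,True)
a=read_camera("scene")[110:230,220:380,::-1]
cv2.imwrite("pics/s3.png",cv2.resize(a,None,fx=5,fy=5))
a=read_camera("top")[120:270,200:400,::-1]
cv2.imwrite("pics/t3.png",cv2.resize(a,None,fx=4,fy=4))
E
```

```text
t 6.08 tcp [0.5304 0.0358 0.329 ] case [-0.0155  0.0013  0.329 ] jaw 24.6 F [-0.9 -0.2 -0.6] w 0.0426 j6 [-0.09  1.06]
shift [-0.0014, 0.1405, 0.0093] turn [0.002, -0.004, -0.0]
t 6.08 tcp [0.5304 0.0358 0.329 ] case [-0.0155  0.0013  0.329 ] jaw 24.6 F [-0.9 -0.2 -0.6] w 0.0426 j6 [-0.09  1.06]
shift [-0.002, 0.1401, 0.1693] turn [0.002, -0.004, -0.0]
```

View pics/s3.png

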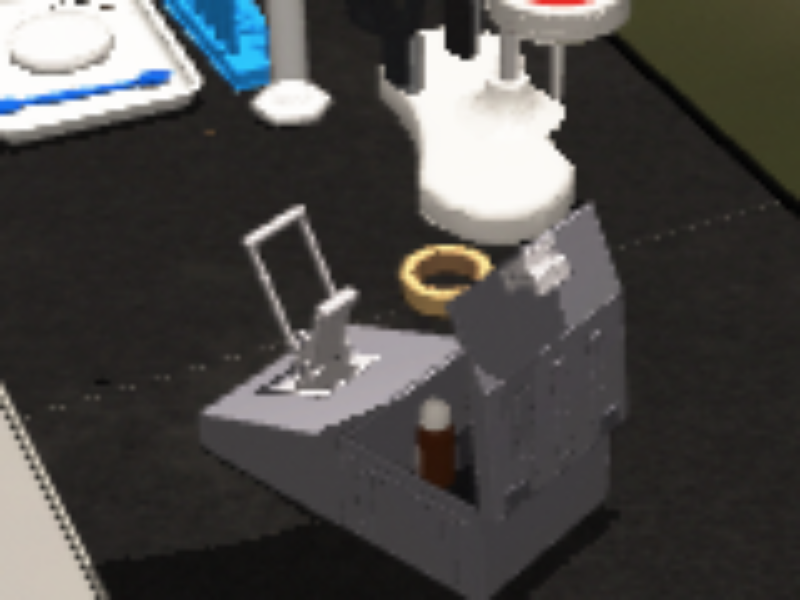

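View pics/t3.png

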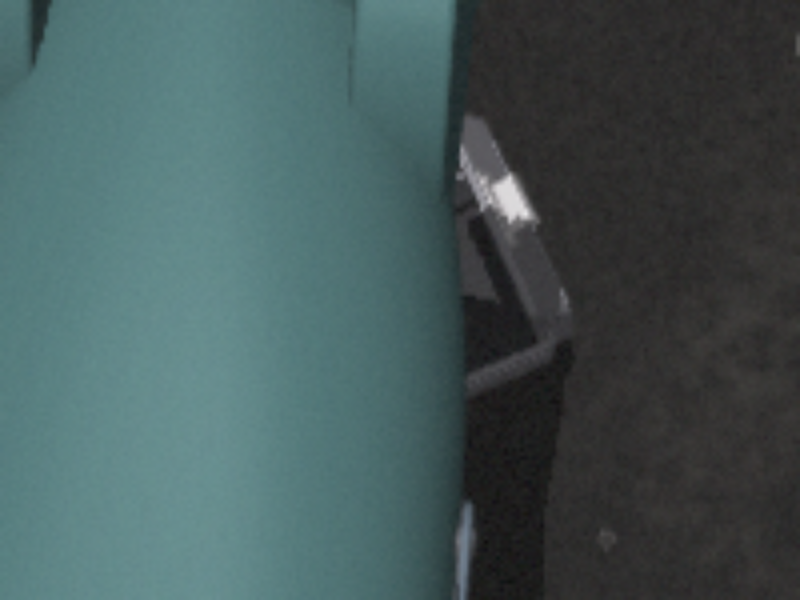

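play_rows:
  targets:
    - [-1,[-0.001,0.05,0],[0.002,-0.004,0]]
    - [-1,[-0.001,0.1,0],[0.002,-0.004,0]]
    - [-1,[-0.001,0.141,0],[0.002,-0.004,0]]
    - [-1,[-0.001,0.141,0.03],[0.002,-0.004,0]]
    - [-1,[-0.001,0.141,0.08],[0.002,-0.004,0]]
    - [-1,[-0.001,0.141,0.12],[0.002,-0.004,0]]
    - [-1,[-0.001,0.141,0.144],[0.002,-0.004,0]]
    - [-1,[-0.001,0.141,0.147],[0.002,-0.004,0]]

```text
time_s: 7.18
tcp_pos: [0.5859, -0.0924, 0.177]
tcp_rot: [0.977, 0.213, -0.004, -0.002]
wrist_force: [-0.1, -0.5, 0.5]
grip_width: 0.0002
```

```bash
python3 - <<'E'
from h import *
import cv2
from cell import read_camera
go([.115,0,.182],24.6,True)
a=read_camera("scene")[110:230,240:400,::-1]
cv2.imwrite("pics/s4.png",cv2.resize(a,None,fx=5,fy=5))
s=w2c(__import__('cell').sense()["tcp_pos"],CASE)
for q in [1.494,1.4,1.25,1.1,.95,.8,.65,.5,.35,.2,.1,.05,0]:
    P=lid_pt(q,-.016,0,.093)+[.011,0,.014]-np.array([np.sin(q),0,np.cos(q)])*.003
    d=P-s; print(q,np.round(P,3),"tool y,z",np.round([d[0],-d[2]],3))
E
```

```text
t 7.17 tcp [ 0.5859 -0.0924  0.177 ] case [ 0.1242 -0.0016  0.177 ] jaw 24.6 F [-0.1 -0.5  0.5] w 0.0002 j6 [-0.29  0.85]
shift [0.0015, -0.0092, -0.005] turn [-0.005, 0.007, -0.0]
1.494 [0.089 0.    0.18 ] tool y,z [-0.035 -0.002]
1.4 [0.081 0.    0.18 ] tool y,z [-0.044 -0.002]
1.25 [0.068 0.    0.179] tool y,z [-0.057 -0.001]
1.1 [0.055 0.    0.175] tool y,z [-0.07   0.003]
0.95 [0.042 0.    0.17 ] tool y,z [-0.082  0.008]
0.8 [0.031 0.    0.163] tool y,z [-0.094  0.015]
0.65 [0.021 0.    0.155] tool y,z [-0.104  0.023]
0.5 [0.012 0.    0.145] tool y,z [-0.113  0.033]
0.35 [0.005 0.    0.133] tool y,z [-0.12   0.045]
0.2 [-0.001  0.     0.121] tool y,z [-0.125  0.057]
0.1 [-0.003  0.     0.113] tool y,z [-0.128  0.065]
0.05 [-0.004  0.     0.108] tool y,z [-0.129  0.07 ]
0 [-0.005  0.     0.104] tool y,z [-0.13   0.074]
```

View pics/s4.png

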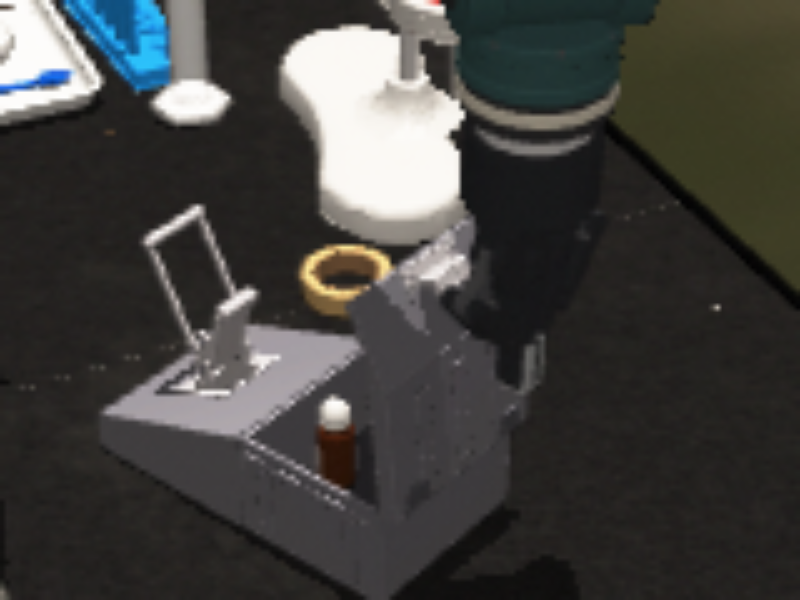

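play_rows:
  targets:
    - [-1,[0.001,-0.018,-0.004],[-0.005,0.007,0]]
    - [-1,[0.001,-0.035,-0.004],[-0.005,0.007,0]]
    - [-1,[0.001,-0.046,-0.004],[-0.005,0.007,0]]
    - [-1,[0.001,-0.057,-0.003],[-0.005,0.007,0]]
    - [-1,[0.001,-0.07,0.002],[-0.005,0.007,0]]
    - [-1,[0.001,-0.082,0.008],[-0.005,0.007,0]]
    - [-1,[0.001,-0.094,0.015],[-0.005,0.007,0]]
    - [-1,[0.001,-0.104,0.023],[-0.005,0.007,0]]

```text
time_s: 8.22
tcp_pos: [0.5445, 0.003, 0.1559]
tcp_rot: [0.977, 0.213, 0.002, 0.001]
wrist_force: [1.4, 0.3, 1.2]
grip_width: -0.0001
```

```bash
python3 - <<'E'
from h import *
import cv2
from cell import read_camera
go([.0,0,.104],24.6,True)
a=read_camera("scene")[110:230,240:400,::-1]
cv2.imwrite("pics/s5.png",cv2.resize(a,None,fx=5,fy=5))
E
```

```text
t 8.22 tcp [0.5445 0.003  0.1559] case [0.0202 0.0005 0.1559] jaw 24.6 F [1.4 0.3 1.2] w -0.0001 j6 [-0.14  1.  ]
shift [-0.0006, -0.0203, 0.0518] turn [0.003, -0.003, -0.0]
```

View pics/s5.png

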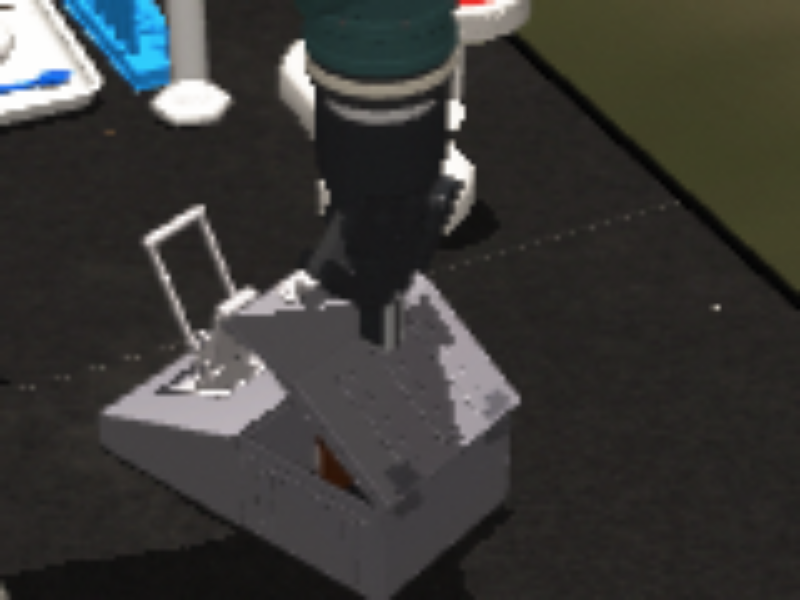

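play_rows:
  targets:
    - [-1,[0,-0.008,0.011],[0,0,0]]
    - [-1,[0,-0.015,0.023],[0,0,0]]
    - [-1,[0,-0.021,0.034],[0,0,0]]
    - [-1,[0,-0.023,0.042],[0,0,0]]
    - [-1,[0,-0.025,0.047],[0,0,0]]
    - [-1,[0,-0.025,0.05],[0,0,0]]
    - [-1,[0,-0.025,0.052],[0,0,0]]
    - [-1,[0,-0.025,0.052],[0,0,0]]

```text
time_s: 9.28
tcp_pos: [0.5347, 0.0249, 0.1058]
tcp_rot: [0.977, 0.213, 0.002, 0.001]
wrist_force: [-8.8, 1.6, 23.9]
grip_width: -0.0005
```

play_rows:
  targets:
    - [-1,[0,0,-0.03],[0,0,0]]
    - [-1,[0,0,-0.08],[0,0,0]]
    - [-1,[0,0,-0.12],[0,0,0]]
    - [-1,[0,-0.05,-0.12],[0,0,0]]
    - [-1,[0,-0.1,-0.12],[0,0,0]]
    - [-1,[0,-0.16,-0.12],[0,0,0]]
    - [-1,[0,-0.21,-0.12],[0,0,0]]
    - [-1,[0,-0.23,-0.12],[0,0,0]]

```text
time_s: 10.28
tcp_pos: [0.4374, 0.2361, 0.224]
tcp_rot: [0.977, 0.214, 0.002, 0.001]
wrist_force: [0.9, -0.4, -0.3]
grip_width: 0.0002
```

```bash
python3 - <<'E'
from h import *
import cv2
from cell import read_camera
go([-.2,0,.149],24.6,True)
a=read_camera("scene"); cv2.imwrite("pics/s6full.png",a[:,:,::-1])
a=a[120:220,250:375,::-1]
cv2.imwrite("pics/s6.png",cv2.resize(a,None,fx=6,fy=6,interpolation=cv2.INTER_CUBIC))
a=read_camera("top");cv2.imwrite("pics/t6full.png",a[:,:,::-1])
a=a[140:255,150:360,::-1]
cv2.imwrite("pics/t6.png",cv2.resize(a,None,fx=3.8,fy=3.8,interpolation=cv2.INTER_CUBIC))
print(bar(2.16,3.84),pivot(2.16),levpt(2.16,.051))
E
```

```text
t 10.28 tcp [0.4374 0.2361 0.224 ] case [-2.363e-01  1.000e-04  2.240e-01] jaw 24.7 F [ 0.9 -0.4 -0.3] w 0.0002 j6 [0.33 1.47]
shift [-0.0004, 0.0361, 0.0751] turn [0.003, -0.004, 0.002]
[-0.15251386  0.          0.15258542] [-0.1191129   0.          0.08487556] [-0.10487034  0.          0.11653657]
```

View pics/s6.png

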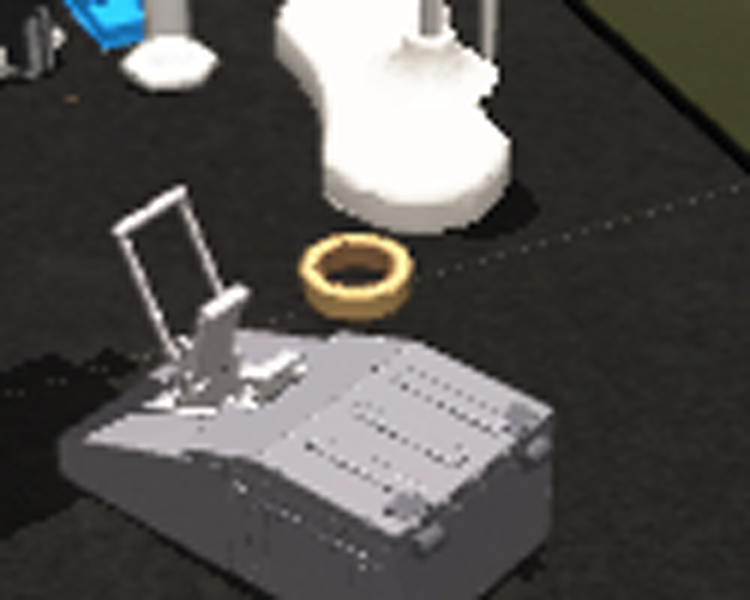

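View pics/t6.png

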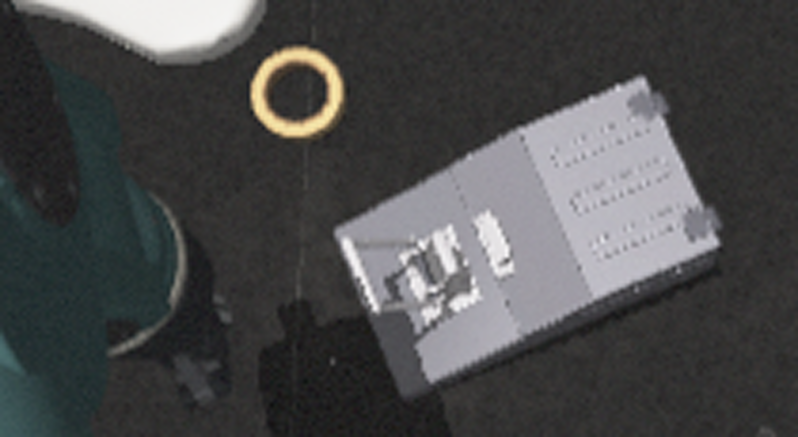

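play_rows:
  targets:
    - [-1,[0,0.02,0.04],[0,0,0]]
    - [-1,[0,0.04,0.075],[0,0,0]]
    - [-1,[0,0.055,0.075],[0,0,0]]
    - [-1,[0,0.075,0.075],[0,0,0]]
    - [-1,[0,0.095,0.074],[0,0,0]]
    - [-1,[0,0.115,0.073],[0,0,0]]
    - [-1,[0,0.128,0.072],[0,0,0]]
    - [-1,[0,0.128,0.072],[0,0,0]]

```text
time_s: 11.38
tcp_pos: [0.4928, 0.117, 0.1529]
tcp_rot: [0.977, 0.212, 0.002, 0.001]
wrist_force: [-0.3, -0.0, 1.0]
grip_width: -0.0001
```

```bash
python3 - <<'E'
from h import *
import cv2
from cell import read_camera
go([-.2,0,.149],24.6,True)
a=read_camera("scene"); cv2.imwrite("pics/s7full.png",a[:,:,::-1])
a=a[120:220,250:375,::-1]
cv2.imwrite("pics/s7.png",cv2.resize(a,None,fx=6,fy=6,interpolation=cv2.INTER_CUBIC))
E
```

```text
t 11.38 tcp [0.4928 0.117  0.1529] case [-0.105   0.0008  0.1529] jaw 24.5 F [-0.3 -0.   1. ] w -0.0001 j6 [0.07 1.22]
shift [-0.001, -0.095, 0.0036] turn [0.003, -0.004, -0.002]
```

View pics/s7.png

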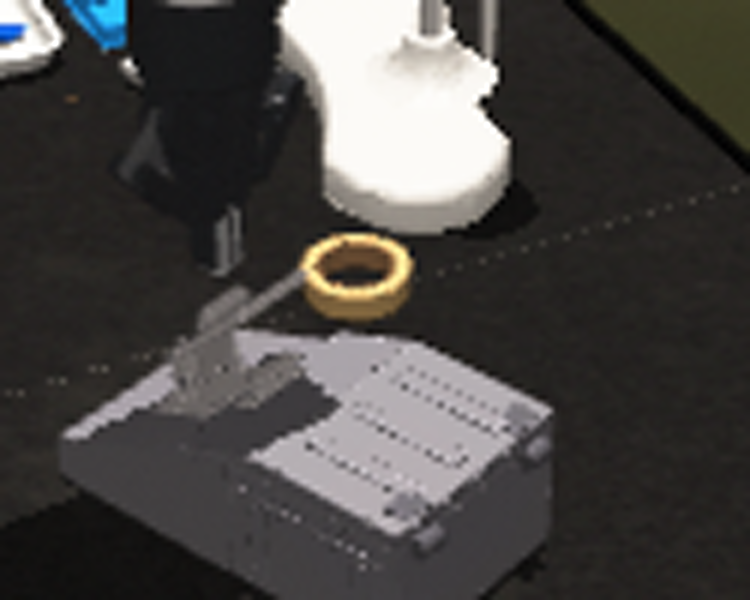

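play_rows:
  targets:
    - [-1,[0,0.01,-0.02],[0,0,0]]
    - [-1,[0,0.025,-0.025],[0,0,0]]
    - [-1,[0,0.028,-0.025],[0,0,0]]

```text
time_s: 11.8
tcp_pos: [0.504, 0.0918, 0.1772]
tcp_rot: [0.977, 0.213, 0.002, 0.001]
wrist_force: [-0.0, -0.5, 0.3]
grip_width: 0.0001
```

```bash
python3 - <<'E'
from h import *
import cv2
from cell import read_camera
go([-.078,0,.117],24.6,True)
a=read_camera("scene"); cv2.imwrite("pics/s8full.png",a[:,:,::-1])
a=a[140:200,270:345,::-1]
cv2.imwrite("pics/s8.png",cv2.resize(a,None,fx=10,fy=10,interpolation=cv2.INTER_CUBIC))
for n in("b","l","k"): pass
print("bar resting pred scene px", [(lp,np.round(w2c(c2w(bar(2.16,lp),CASE),CASE),3), np.round((proj("scene",c2w(bar(2.16,lp,y),CASE))-[270,140])*10)) for lp in(2.16,2.2,2.25) for y in(-.023,.023)])
print("seat",[(proj("scene",c2w([-.06,y,.085],CASE))-[270,140])*10 for y in(-.023,.023)])
E
```

```text
t 11.8 tcp [0.504  0.0918 0.1772] case [-0.0774  0.0006  0.1772] jaw 24.5 F [-0.  -0.5  0.3] w 0.0001 j6 [0.02 1.16]
shift [-0.0008, -0.0008, 0.0602] turn [0.003, -0.003, -0.001]
bar resting pred scene px [(2.16, array([-0.048, -0.   ,  0.111]), array([241., 411.])), (2.16, array([-0.048, -0.   ,  0.111]), array([337., 343.])), (2.2, array([-0.049, -0.   ,  0.114]), array([238., 402.])), (2.2, array([-0.049, -0.   ,  0.114]), array([334., 335.])), (2.25, array([-0.051, -0.   ,  0.117]), array([234., 392.])), (2.25, array([-0.051, -0.   ,  0.117]), array([330., 324.]))]
seat [array([216.4535249 , 460.32306699]), array([310.90531503, 392.84956991])]
```

View pics/s8.png

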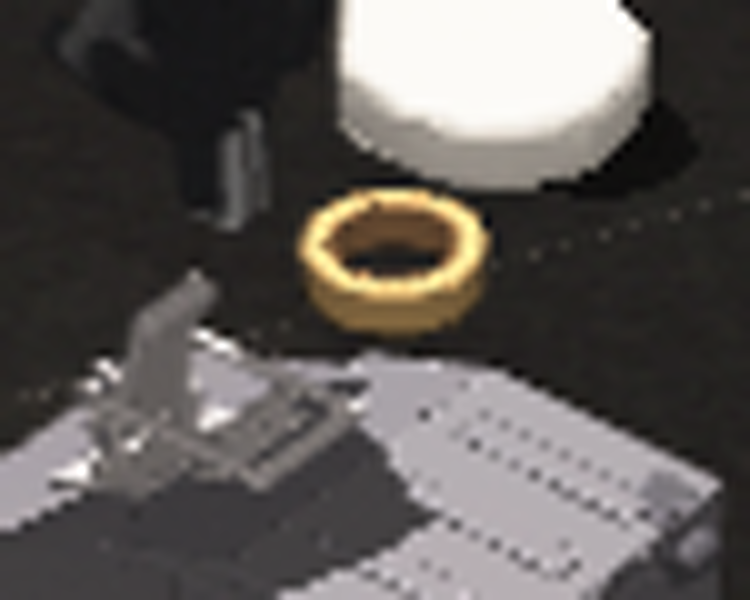

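```bash
python3 - <<'E'
from h import *
s=w2c(__import__('cell').sense()["tcp_pos"],CASE)
print(bar(2.16,1.85),bar(2.16,1.8))
for q in [2.16,2.0,1.9,1.75,1.6,1.4,1.2,1.0,.8,.6,.4,.2,0]:
    n=.002
    P=levpt(q,.042,0,n); a=200-np.degrees(q)-90
    cx=.011 if a<90 else -.011
    T=P+[cx,0,.014]
    d=T-s; print(q,round(a),np.round(P,3),np.round(T,3),"tool y,z",np.round([d[0],-d[2]],3))
E
```

```text
[-0.04367051  0.          0.08782428] [-0.04361741  0.          0.08405005]
2.16 -14 [-0.105  0.     0.107] [-0.094  0.     0.121] tool y,z [-0.017  0.055]
2.0 -5 [-0.112  0.     0.109] [-0.101  0.     0.123] tool y,z [-0.023  0.054]
1.9 1 [-0.116  0.     0.109] [-0.105  0.     0.123] tool y,z [-0.027  0.054]
1.75 10 [-0.122  0.     0.109] [-0.111  0.     0.123] tool y,z [-0.034  0.054]
1.6 18 [-0.128  0.     0.107] [-0.117  0.     0.121] tool y,z [-0.04   0.055]
1.4 30 [-0.136  0.     0.104] [-0.125  0.     0.118] tool y,z [-0.048  0.058]
1.2 41 [-0.143  0.     0.1  ] [-0.132  0.     0.114] tool y,z [-0.055  0.063]
1.0 53 [-0.149  0.     0.094] [-0.138  0.     0.108] tool y,z [-0.061  0.069]
0.8 64 [-0.154  0.     0.087] [-0.143  0.     0.101] tool y,z [-0.065  0.076]
0.6 76 [-0.157  0.     0.079] [-0.146  0.     0.093] tool y,z [-0.069  0.083]
0.4 87 [-0.159  0.     0.071] [-0.148  0.     0.085] tool y,z [-0.07   0.092]
0.2 99 [-0.159  0.     0.063] [-0.17   0.     0.077] tool y,z [-0.092  0.1  ]
0 110 [-0.157  0.     0.055] [-0.168  0.     0.069] tool y,z [-0.091  0.108]
```

play_rows:
  targets:
    - [-1,[-0.001,0,0.03],[0,0,0]]
    - [-1,[-0.001,0,0.054],[0,0,0]]
    - [-1,[-0.001,-0.01,0.056],[0,0,0]]
    - [-1,[-0.001,-0.02,0.055],[0,0,0]]
    - [-1,[-0.001,-0.027,0.054],[0,0,0]]
    - [-1,[-0.001,-0.034,0.054],[0,0,0]]
    - [-1,[-0.001,-0.04,0.055],[0,0,0]]
    - [-1,[-0.001,-0.048,0.058],[0,0,0]]

```text
time_s: 12.85
tcp_pos: [0.4831, 0.1358, 0.1192]
tcp_rot: [0.977, 0.213, 0.002, 0.001]
wrist_force: [1.5, -0.6, 1.4]
grip_width: -0.0002
```

```bash
python3 - <<'E'
from h import *
import cv2
from cell import read_camera
go([-.138,0,.108],24.6,True)
a=read_camera("scene"); cv2.imwrite("pics/s9full.png",a[:,:,::-1])
a=a[140:200,270:345,::-1]
cv2.imwrite("pics/s9.png",cv2.resize(a,None,fx=10,fy=10,interpolation=cv2.INTER_CUBIC))
E
```

```text
t 12.85 tcp [0.4831 0.1358 0.1192] case [-1.261e-01 -1.000e-04  1.192e-01] jaw 24.6 F [ 1.5 -0.6  1.4] w -0.0002 j6 [0.11 1.25]
shift [0.0, -0.0119, 0.0112] turn [0.003, -0.004, -0.001]
```

View pics/s9.png

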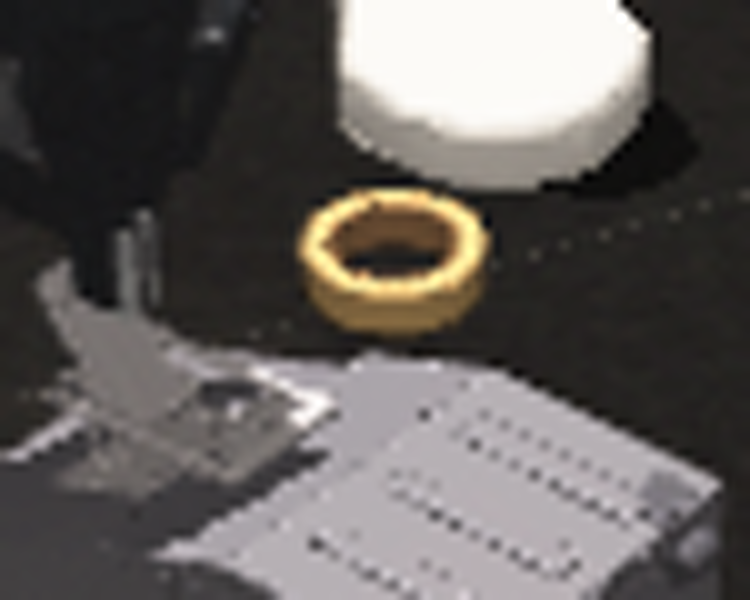

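play_rows:
  targets:
    - [-1,[0,-0.006,0.005],[0,0,0]]
    - [-1,[0,-0.012,0.011],[0,0,0]]
    - [-1,[0,-0.017,0.018],[0,0,0]]
    - [-1,[0,-0.022,0.024],[0,0,0]]
    - [-1,[0,-0.027,0.03],[0,0,0]]

```text
time_s: 13.52
tcp_pos: [0.4725, 0.1588, 0.0885]
tcp_rot: [0.977, 0.212, 0.002, 0.003]
wrist_force: [10.9, -25.7, -5.1]
grip_width: -0.0001
```

```bash
python3 - <<'E'
from h import *
import cv2
from cell import read_camera
go([-.165,0,.069],24.6,True)
a=read_camera("scene"); cv2.imwrite("pics/s10full.png",a[:,:,::-1])
a=a[140:200,260:335,::-1]
cv2.imwrite("pics/s10.png",cv2.resize(a,None,fx=10,fy=10,interpolation=cv2.INTER_CUBIC))
E
```

```text
t 13.53 tcp [0.4725 0.1588 0.0885] case [-0.1514 -0.0002  0.0885] jaw 24.5 F [ 10.9 -25.7  -5.1] w -0.0001 j6 [0.16 1.31]
shift [0.0002, -0.0137, 0.0194] turn [0.007, -0.003, -0.001]
```

View pics/s10.png

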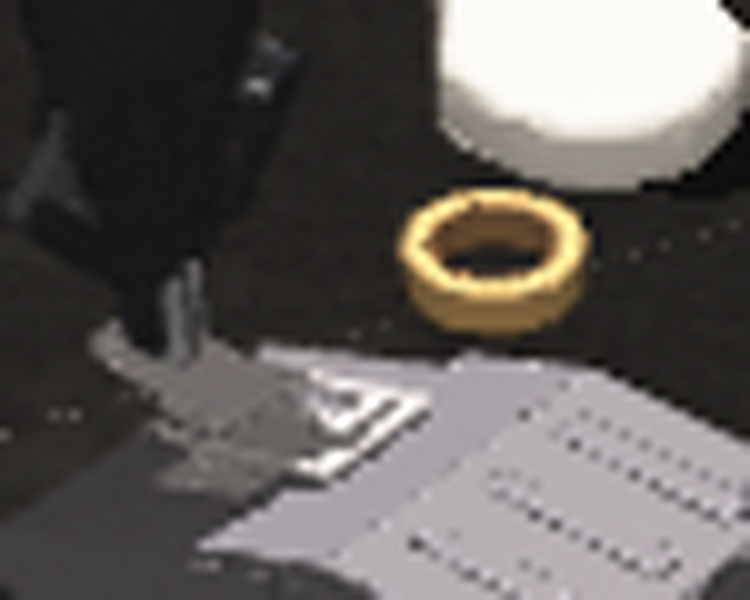

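play_rows:
  targets:
    - [-1,[0,0.006,-0.006],[0,0,0]]
    - [-1,[0,0.004,-0.03],[0,0,0]]
    - [-1,[0,-0.01,-0.035],[0,0,0]]
    - [-1,[0,-0.012,-0.035],[0,0,0]]

```text
time_s: 14.08
tcp_pos: [0.4661, 0.1719, 0.1237]
tcp_rot: [0.977, 0.213, 0.002, 0.001]
wrist_force: [-0.3, -0.2, -1.3]
grip_width: -0.0001
```

```bash
python3 - <<'E'
from h import *
import cv2
from cell import read_camera
go([-.165,0,.069],24.6,True)
a=read_camera("scene"); cv2.imwrite("pics/s11full.png",a[:,:,::-1])
a=a[140:200,260:335,::-1]
cv2.imwrite("pics/s11.png",cv2.resize(a,None,fx=10,fy=10,interpolation=cv2.INTER_CUBIC))
E
```

```text
t 14.07 tcp [0.4661 0.1719 0.1237] case [-0.166  -0.0006  0.1237] jaw 24.6 F [-0.3 -0.2 -1.3] w -0.0001 j6 [0.19 1.33]
shift [0.0004, 0.0008, 0.0547] turn [0.003, -0.003, 0.001]
```

View pics/s11.png

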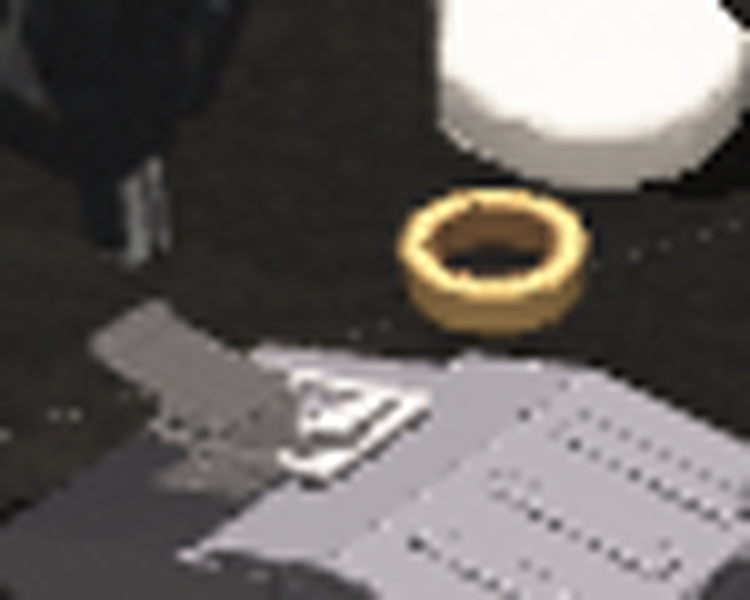

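play_rows:
  targets:
    - [-1,[0,0,0.015],[0,0,0]]
    - [-1,[0,0,0.025],[0,0,0]]
    - [-1,[0,0,0.033],[0,0,0]]
    - [-1,[0,0,0.04],[0,0,0]]
    - [-1,[0,0,0.046],[0,0,0]]
    - [-1,[0,0,0.052],[0,0,0]]

```text
time_s: 14.88
tcp_pos: [0.468, 0.1711, 0.0736]
tcp_rot: [0.977, 0.213, 0.003, 0.001]
wrist_force: [-22.7, -4.6, 99.2]
grip_width: -0.0
```

```bash
python3 - <<'E'
from h import *
import cv2
from cell import read_camera
go([-.165,0,.064],24.6,True)
a=read_camera("scene"); cv2.imwrite("pics/s12full.png",a[:,:,::-1])
a=a[140:200,260:335,::-1]
cv2.imwrite("pics/s12.png",cv2.resize(a,None,fx=10,fy=10,interpolation=cv2.INTER_CUBIC))
E
```

```text
t 14.88 tcp [0.468  0.1711 0.0736] case [-0.1645  0.0008  0.0736] jaw 24.6 F [-22.7  -4.6  99.2] w -0.0 j6 [0.19 1.33]
shift [-0.0008, -0.0006, 0.0096] turn [0.004, -0.006, -0.0]
```

View pics/s12.png

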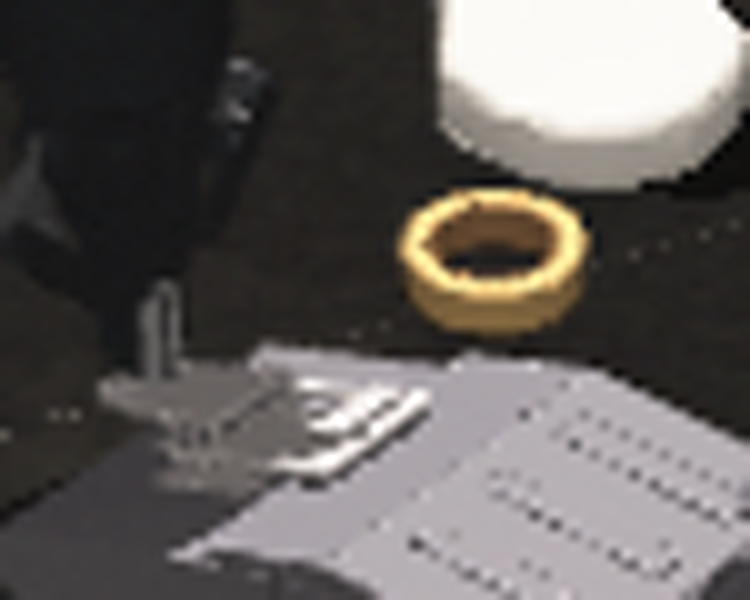

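play_rows:
  targets:
    - [-1,[0,0,-0.005],[0,0,0]]
    - [-1,[0,0,-0.03],[0,0,0]]
    - [-1,[0,-0.03,-0.08],[0,0,0]]
    - [-1,[0,-0.08,-0.1],[0,0,0]]
    - [-1,[0,-0.13,-0.12],[0,0,0]]
    - [-1,[0,-0.15,-0.12],[0,0,0]]

```text
time_s: 15.68
tcp_pos: [0.4036, 0.3096, 0.1928]
tcp_rot: [0.977, 0.214, 0.003, 0.001]
wrist_force: [0.5, -0.2, -0.6]
grip_width: -0.0001
```

```bash
python3 - <<'E'
from h import *
import cv2
from cell import read_camera
go([-.165,0,.074],24.6,True)
a=read_camera("scene"); cv2.imwrite("pics/s13full.png",a[:,:,::-1])
a=a[140:200,260:335,::-1]
cv2.imwrite("pics/s13.png",cv2.resize(a,None,fx=10,fy=10,interpolation=cv2.INTER_CUBIC))
a=read_camera("top");cv2.imwrite("pics/t13full.png",a[:,:,::-1])
a=a[175:235,235:310,::-1]
cv2.imwrite("pics/t13.png",cv2.resize(a,None,fx=10,fy=10,interpolation=cv2.INTER_CUBIC))
pr=lambda n,X,o:np.round((proj(n,c2w(X,CASE))-o)*10+5).tolist()
for n,o in(("scene",[260,140]),("top",[235,175])):
    for y in(-.023,.023): print(n,"seat",pr(n,[-.06,y,.085],o))
    for q in(0,.1,.3,.5): print(n,q,[pr(n,levpt(q,.051,y,.005),o) for y in(-.016,.016)])
E
```

```text
t 15.68 tcp [0.4036 0.3096 0.1928] case [-3.173e-01 -1.000e-04  1.928e-01] jaw 24.7 F [ 0.5 -0.2 -0.6] w -0.0001 j6 [0.5  1.64]
shift [-0.0008, 0.152, 0.1192] turn [0.003, -0.006, 0.002]
scene seat [321.0, 465.0]
scene seat [416.0, 398.0]
scene 0 [[104.0, 403.0], [169.0, 359.0]]
scene 0.1 [[100.0, 390.0], [166.0, 346.0]]
scene 0.3 [[97.0, 365.0], [163.0, 321.0]]
scene 0.5 [[98.0, 342.0], [165.0, 299.0]]
top seat [515.0, 356.0]
top seat [446.0, 198.0]
top 0 [[145.0, 511.0], [99.0, 402.0]]
top 0.1 [[138.0, 510.0], [92.0, 401.0]]
top 0.3 [[129.0, 506.0], [83.0, 396.0]]
top 0.5 [[128.0, 499.0], [81.0, 388.0]]
```

View pics/s13.png

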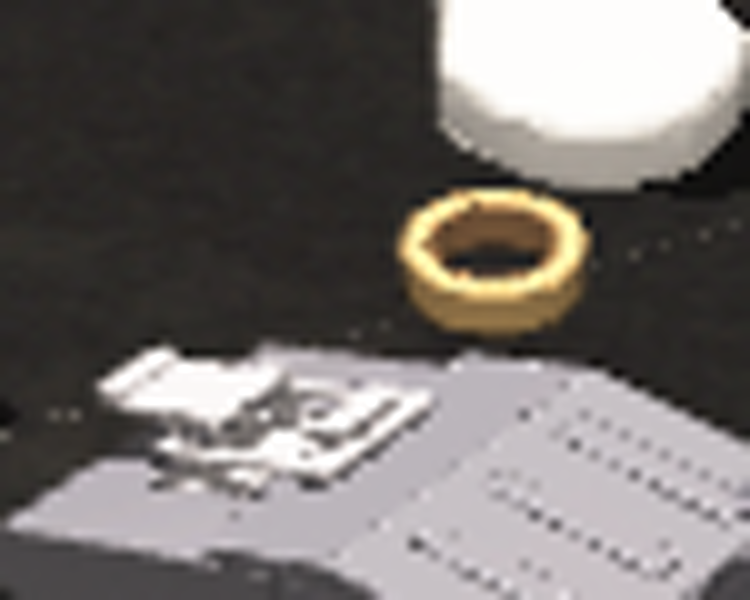

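View pics/t13.png

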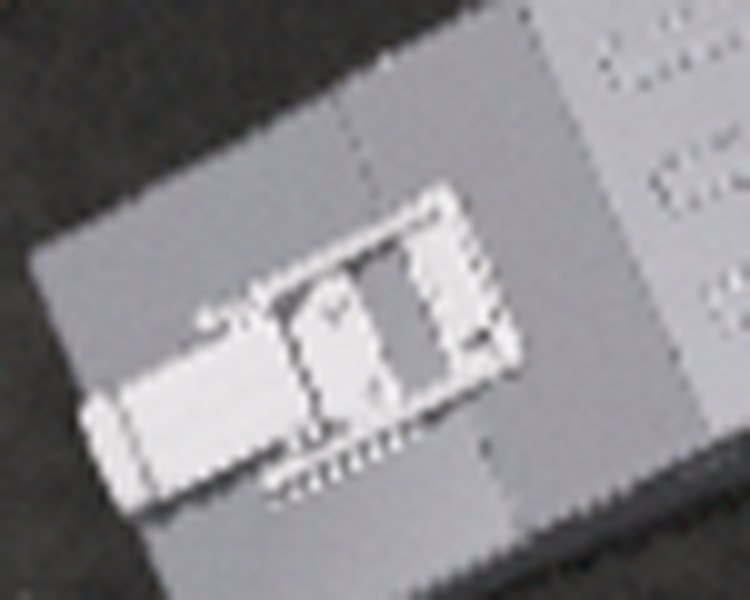

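```bash
python3 - <<'E'
from h import *
import cv2
outs=[]
full=cv2.imread("pics/s13full.png")
for q in(0,.12,.25):
    o=[265,165];f=14
    im=cv2.resize(full[165:192,265:305],None,fx=f,fy=f,interpolation=cv2.INTER_NEAREST)
    for r0,r1,hi,lo in((.005,.042,.0025,-.0025),(.042,.054,.005,-.005)):
        for off in(hi,lo):
            P=[levpt(q,r0,-.016,off),levpt(q,r1,-.016,off),levpt(q,r1,.016,off),levpt(q,r0,.016,off)]
            p=[(proj("scene",c2w(x,CASE))-o+.5)*f for x in P]
            cv2.polylines(im,[np.int32(p)],True,(0,0,255) if off>0 else (0,160,0),1)
    outs.append(im)
blank=np.zeros_like(outs[0])
o=cv2.resize(np.vstack([np.hstack(outs[:2]),np.hstack([outs[2],blank])]),None,fx=.7,fy=.7,interpolation=cv2.INTER_AREA)
cv2.imwrite("pics/ov.png",o);print(o.shape)
E
```

```text
(529, 784, 3)
```

View pics/ov.png

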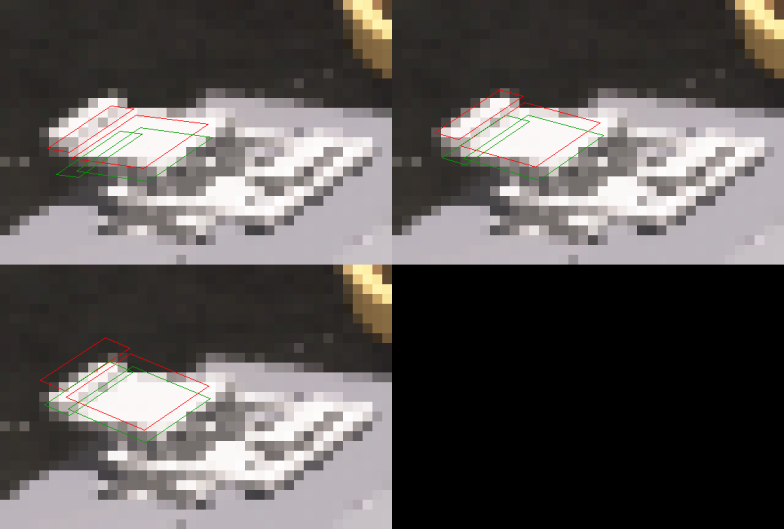

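play_rows:
  targets:
    - [-1,[0,0.05,0.02],[0.003,-0.005,0]]
    - [-1,[0,0.1,0.05],[0.003,-0.005,0]]
    - [-1,[0,0.135,0.08],[0.003,-0.005,0]]
    - [-1,[0,0.145,0.1],[0.003,-0.005,0]]
    - [-1,[0,0.145,0.114],[0.003,-0.005,0]]
    - [-1,[0,0.145,0.116],[0.003,-0.005,0]]
    - [-1,[0,0.145,0.118],[0.003,-0.005,0]]
    - [-1,[0,0.145,0.1185],[0.003,-0.005,0]]

```text
time_s: 16.77
tcp_pos: [0.4652, 0.175, 0.0749]
tcp_rot: [0.977, 0.213, -0.0, 0.001]
wrist_force: [-6.1, -9.8, 28.3]
grip_width: -0.0002
```

```bash
python3 - <<'E'
from h import *
go([-.170,0,.073],24.6,True)
E
```

```text
t 16.77 tcp [0.4652 0.175  0.0749] case [-1.692e-01 -1.000e-04  7.490e-02] jaw 24.6 F [-6.1 -9.8 28.3] w -0.0002 j6 [0.2  1.34]
shift [0.0001, -0.0008, 0.0019] turn [0.003, 0.001, -0.0]
```

play_rows:
  targets:
    - [-1,[0,0,0.0005],[0,0,0]]
    - [-1,[0,0,0.001],[0,0,0]]
    - [-1,[0,0,0.001],[0,0,0]]

```text
time_s: 17.15
tcp_pos: [0.4653, 0.175, 0.0746]
tcp_rot: [0.977, 0.213, 0.0, 0.002]
wrist_force: [-8.5, -10.8, 38.1]
grip_width: -0.0
```

```bash
python3 - <<'E'
from h import *
go([-.170,0,.073],24.6,True)
E
```

```text
t 17.15 tcp [0.4653 0.175  0.0746] case [-0.1692 -0.      0.0746] jaw 24.6 F [ -8.5 -10.8  38.1] w -0.0 j6 [0.2  1.34]
shift [0.0, -0.0009, 0.0016] turn [0.003, 0.0, -0.0]
```

play_rows:
  targets:
    - [-1,[0,0,-0.01],[0,0,0]]
    - [-1,[0,0,-0.04],[0,0,0]]
    - [-1,[0,-0.03,-0.08],[0,0,0]]
    - [-1,[0,-0.08,-0.12],[0,0,0]]
    - [-1,[0,-0.13,-0.15],[0,0,0]]
    - [-1,[0,-0.14,-0.15],[0,0,0]]
    - [-1,[0,-0.14,-0.15],[0,0,0]]

```text
time_s: 18.02
tcp_pos: [0.4064, 0.3032, 0.2221]
tcp_rot: [0.977, 0.214, -0.001, 0.0]
wrist_force: [0.5, -0.2, -0.4]
grip_width: -0.0003
```

```bash
python3 - <<'E'
from h import *
import cv2
from cell import read_camera
go([-.3,0,.2],24.6,True)
a=read_camera("scene"); cv2.imwrite("pics/s14full.png",a[:,:,::-1])
b=cv2.imread("pics/s13full.png"); b0=cv2.imread("pics/scene0.png")
for n,u in(("s13",b),("s0",b0)):
    for nm,(y0,y1,x0,x1) in dict(latch=(165,195,262,305),timer=(270,312,300,335),beaker=(260,320,360,400),tape=(155,176,297,320)).items():
        print(n,nm,np.abs(a[y0:y1,x0:x1,::-1].astype(int)-u[y0:y1,x0:x1]).mean().round(1))
E
```

```text
t 18.02 tcp [0.4064 0.3032 0.2221] case [-3.102e-01 -3.000e-04  2.221e-01] jaw 24.7 F [ 0.5 -0.2 -0.4] w -0.0003 j6 [0.48 1.62]
shift [0.0003, 0.0102, 0.0221] turn [0.0, 0.002, 0.001]
s13 latch 1.5
s13 timer 1.1
s13 beaker 1.3
s13 tape 1.3
s0 latch 38.3
s0 timer 7.1
s0 beaker 8.4
s0 tape 18.0
```

View pics/s14full.png

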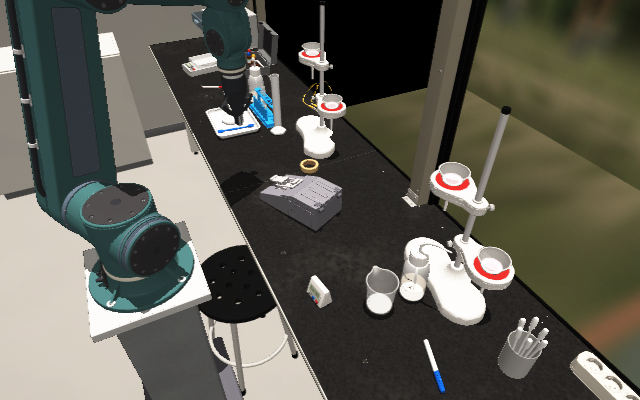

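```bash
python3 -c "
from cell import *
print(job_done())"
```

```text
the job is handed in; nothing more can be done
None
```

The job is handed in at about 18 s of the 64 s allowed. I stood the bottle in the case, shut the lid, swung the loop over the hook, pushed the lever over and pressed it down. The arm is clear of everything.

**What the last checks showed**
- **Lid:** it looks fully shut in both cameras, and pressing on it met firm resistance of 24 N.
- **Loop:** its bar matches the predicted hook seat to within about 1 pixel, or 2 mm.
- **Lever:** it is at a hard stop, since 10 N more force on its end moved the fingertip only 0.3 mm. The picture of the latch did not change after that second press.
- **Bystanders:** the timer, beaker and tape roll look unmoved in the final picture.

**Uncertain or not as planned**
- **Lever angle:** the images alone only put it between 0 and about 0.12 rad, and the limit is 0.10. I took it as flat because of the hard stop.
- **Bottle:** I saw it standing upright after release. I could not check it once the lid was shut.
- **First press on the lever:** I commanded it too deep and the wrist force reached about 100 N, against a limit of 120 N.
- **While pulling the lever:** the fingers caught on its thick end with about 28 N, so I repositioned and pressed from above.

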